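# Push the spare tea tin into the row on the ledge

### The job

Take the spare tea tin, the tall rectangular one standing apart on the worktop, and push it narrow side first from the open front of the wooden ledge into the gap in the row of matching tins, nudging its neighbours apart. Slide it right back until it stands upright and square in line with the others, and do not knock over the tins beside it. The short tin and the round tin on the worktop are not wanted.

Things in the scene. Friction and masses are not known exactly. Their poses are not given: they have to be found in the camera images.
- spare_tin: Steel tea tin with bamboo lid, upright on the worktop: 62 mm deep (x), 42 wide (y), 110 tall, corners rounded to 11 mm, 0.2-0.35 kg; half-turn alike. Origin: centre of underside. A 60 mm tall tin and a round one (62 mm across) stand near, in any order. Grip it front to back (the 62 mm), fingertips 55 mm or more above its underside: the row leaves no room at its 42 mm sides.
- ledge: Fixed wooden ledge with a row of tins. x to the back rail, y along the row; open to -x, turned up to 12 deg. Origin: worktop level, under the row. A tin fully back has its origin at x 2 mm, z 10 mm, its x along the ledge's. Base 10 mm thick from x -110 mm, bare in front of the row (fronts at x -31). Rails 40 mm high, inner faces at x 33 and y +-117 mm; room for a finger behind the back rail.
- tin_left: Steel tea tin like the spare one (62 deep x 42 wide x 110 mm), loose, about 0.25 kg, origin at the centre of its underside, next to the gap on its left (+y of the ledge). Another stands outside it, with about 15 mm free to the end rail; both slide under a few newtons. The gap to the right tin is 31 to 36 mm, so the 42 mm tin must press them apart (under 10 N).
- tin_right: Steel tea tin like the spare one (62 deep x 42 wide x 110 mm), loose, about 0.25 kg, origin at the centre of its underside, next to the gap on its right (-y of the ledge). Another stands outside it, with about 15 mm free to the end rail; both slide under a few newtons.
Not all that is in view belongs to the job. What is shaped like the spare_tin but black is not meant. Leave any red look-alike of the tin_left alone.

How it is judged (in metres and radians):
At the end, for the whole second after the job is handed in: The spare tin stands on the base between the left and right tins, within 14 mm of the row's line, upright within 7 and square within 12 degrees; those two tins stand on the base upright within 7 degrees and within 18 mm of the line; all three are at rest (x of spare_tin in the frame of ledge between -0.014 and 0.014 m and z of spare_tin in the frame of ledge between 0.004 and 0.018 m and angle between each of spare_tin, tin_left, tin_right's own z axis and vertical below 0.12 rad and angle between the x axis of spare_tin and the x axis of ledge, either way round below 0.21 rad and y of spare_tin in the frame of tin_left between -0.08 and -0.034 m and y of spare_tin in the frame of tin_right between 0.034 and 0.08 m and x of tin_left in the frame of ledge between -0.018 and 0.018 m and z of each of tin_left, tin_right in the frame of ledge below 0.018 m and x of tin_right in the frame of ledge between -0.018 and 0.018 m and linear speed of each of spare_tin, tin_left, tin_right below 0.02 m/s); the robot touches nothing.
It fails at once if a neighbouring tin is knocked over (angle between any of tin_left, tin_right's own z axis and vertical above 0.5 rad).
It also fails if it takes over 43 s, if anything falls off the work surface, if the arm or the gripper's body presses on something with over 40 N, if the wrist force passes 120 N, or if a joint passes its speed limit or range.

### The arm

A 6-joint arm with a two-finger parallel gripper is mounted at the origin on the work surface. World frame = base frame: x ahead of the robot, y to its left, z up, the work surface at z = 0. Lengths are in m, angles in degrees, forces in N, time in s.
With the tool pointing down it reaches from about 0.4 to 0.825 m from the base axis. Payload 7 kg.
Tool frame: the origin (TCP) lies midway between the tips of the shut fingers; the grasp point (between the pads) lies 19 mm behind it; z points along the fingers, y is the line along which they close (so a half turn about z gives the same grasp; the last joint's range is limited). The gripper opens to 88 mm and grips with 3 to 60 N. Pads are 19 mm wide; open, the fingers measure 130 mm over their backs; the gripper's body (78 mm by 193 mm) begins 47 mm behind the grasp point.
Start: joints at [-53.279, 20.546, 0.682, 0, -70.136, -16.507], TCP at [0.233, -0.633, 0.227] pointing down, gripper open.
Joint ranges: [-176.03, 176.03], [-82.01, 121.73], [-58.28, 71.71], [-173.87, 95.51], [-174.79, -0.11], [-173.66, 173.66]. Speed limits (degrees/s): [136.94, 136.94, 172.46, 180, 180, 180].

### API

Orientations are given as a 3x3 rotation matrix whose columns are the frame's x, y, z axes.
In Python, from rig import robot gives the robot as it stands. Calls block until the motion is done:
- robot.goto(position, orientation): joint-space move of the TCP to a pose.
- robot.servo_line(position, ori=None, speed=0.15): straight line of the TCP; ori=None keeps the orientation; speed is the mean speed in m/s.
- robot.movej(angles): joint-space move.
- robot.move_gripper(opening): opening from 0.0 (shut) to 1.0 (fully open); the grip force is fixed at half the most; returns when the fingers have stopped.
- robot.dwell(seconds).
- robot.ik(position, orientation): joint angles nearest the present ones, or None.
- robot.grab_frame(name): name is "scene" or "top"; returns (picture, depth): 420x560x3 uint8, red, green, blue; 420x560 float32, m along the optical axis (not along the pixel's ray), 0 where there is no reading.
- robot.camera_info(name): a dict with "vfov" (degrees; the focal length in pixels is half the picture's height over the tangent of half this angle, whatever the lens; pixels are square), "cx", "cy" (the principal point, pixels), "k1" (the pictures are not rectified: a ray, as slopes to the right and down, at radius r is drawn at 1 + k1 r^2 times it, then the intrinsics apply), "view" (4x4, takes a point from world to camera coordinates). Camera axes: x right, y down, z forward; pixel columns grow to the right and rows downward; lengths in m; the calibration is good to about 2 mm. A picture is of the moment at which its call begins. camera_info takes no time and is no camera call.
A pose or a line that the arm cannot do raises robot.Unreachable and nothing moves.
- robot.job_done(): hands the job in; it is judged then, once.
Readings, each from a call of its own:
- robot.read_t(): time.
- robot.read_qpos(): joint angles.
- robot.read_qvel(): joint speeds.
- robot.read_effort(): joint torques, N m.
- robot.read_position(): TCP position.
- robot.read_tcp_rot(): TCP orientation.
- robot.read_force(): force on the tool from outside, world axes, zero at the start.
- robot.read_ft_torque(): the same for the moment, N m.
- robot.read_grip_width(): opening from 0.0 (shut) to 1.0 (fully open).
- robot.read_finger_force(): force on a finger pad.
Only numpy, scipy, OpenCV 4.12 (cv2) and the standard library are available. Lean on these libraries where they do the work, as an engineer would, in place of code of your own. Each camera call takes 0.05 s, during which the arm holds its last target. There are 200 camera calls.

## Working session

There is one attempt and no reset: what is moved stays moved. The work goes in short steps, each a Python script; the robot and the scene stay as the last script left them, time stands still between calls to the robot, and variables do not carry over. Pictures are saved under pics/ and viewed, at most 10 in all, crops included, and the job is handed in when it is done.

```bash
mkdir -p pics; ls; python3 - <<'E'
from rig import robot
import cv2,numpy as np
for n in("scene","top"):
    im,d=robot.grab_frame(n); cv2.imwrite(f"pics/{n}0.png",im[:,:,::-1]); np.savez(f"{n}0.npz",im=im,d=d)
    i=robot.camera_info(n); print(n,i)
print(robot.read_t())
E
```

```text
pics
scene {'vfov': 52.825076577959805, 'cx': 277.3366199881535, 'cy': 210.2532372824756, 'k1': 0.016149418430171158, 'view': array([[ 0.64508104,  0.76408373,  0.00681988, -0.33284657],
       [ 0.54865098, -0.45695197, -0.70012641, -0.35295997],
       [-0.53183884,  0.45538001, -0.71398634,  1.18825257],
       [ 0.        ,  0.        ,  0.        ,  1.        ]])}
top {'vfov': 48.628664826912924, 'cx': 278.2884674570004, 'cy': 200.9821389046794, 'k1': -0.13099451688786268, 'view': array([[-2.66480572e-02, -9.99644770e-01,  4.62673547e-04,
        -6.71462241e-02],
       [-9.84421523e-01,  2.61617707e-02, -1.73867265e-01,
         6.13294838e-01],
       [ 1.73793398e-01, -5.08869063e-03, -9.84768988e-01,
         1.04070309e+00],
       [ 0.00000000e+00,  0.00000000e+00,  0.00000000e+00,
         1.00000000e+00]])}
0.1
```

View pics/scene0.png

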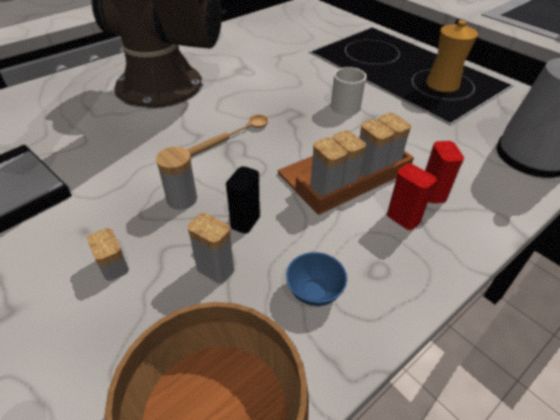

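View pics/top0.png

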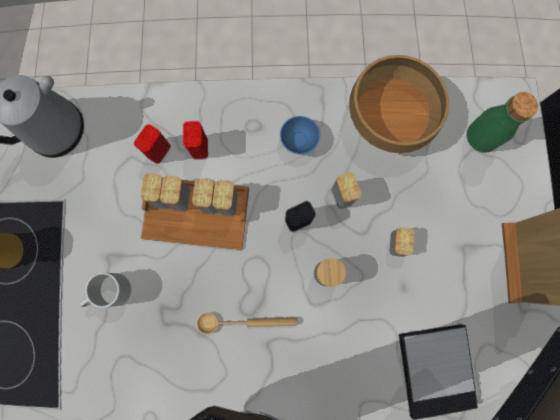

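The top view shows the spare tall tin at (347,188), the black one at (300,216), the short tin at (404,241), the round tin at (331,272). The row's lids are at about (152..224,190), with the gap at about (188,191) and the ledge's open front facing the robot.

```bash
cat > h.py <<'E'
import numpy as np,cv2
from rig import robot
def pts(n,d):
    "world points of every pixel from depth"
    i=robot.camera_info(n);h,w=d.shape;f=h/2/np.tan(np.radians(i["vfov"]/2))
    K=np.array([[f,0,i["cx"]],[0,f,i["cy"]],[0,0,1.]])
    uv=np.stack(np.meshgrid(np.arange(w),np.arange(h)),-1).reshape(-1,1,2).astype(float)
    s=cv2.undistortPoints(uv,K,np.array([i["k1"],0,0,0,0.])).reshape(h,w,2)
    V=i["view"];r=np.dstack([s,np.ones((h,w))])
    R=V[:3,:3];c=-R.T@V[:3,3]
    return r@R*d[...,None]+c, r@R, c
def onplane(ray,c,z): return c+ray*((z-c[2])/ray[...,2:3])
def look(n,im,d,z0,z1,zp,box,amin=60):
    P,ray,c=pts(n,d); hsv=cv2.cvtColor(im,cv2.COLOR_RGB2HSV)
    m=(P[...,2]>z0)&(P[...,2]<z1)&(d>0)&(hsv[...,1]>70)&(hsv[...,0]>8)&(hsv[...,0]<32)
    m[:box[1]]=0;m[box[3]:]=0;m[:,:box[0]]=0;m[:,box[2]:]=0
    k,lab,st,ce=cv2.connectedComponentsWithStats(m.astype(np.uint8),connectivity=4)
    out=[]
    for j in range(1,k):
        if st[j,4]<amin: continue
        q=onplane(ray[lab==j],c,zp)[:,:2]
        r=cv2.minAreaRect((q*1000).astype(np.float32)); out.append((st[j,4],q.mean(0),r,np.median(P[lab==j][:,2])))
        print(n,st[j,4],"px",ce[j].round(1),"mean",q.mean(0).round(4),"rect",np.round(r[0],1),np.round(r[1],1),round(r[2],1),"zmed",out[-1][3].round(4))
    return out
E
python3 - <<'E'
from h import *
T=np.load("top0.npz");S=np.load("scene0.npz")
print("row");look("top",T["im"],T["d"],.112,.13,.12,(130,160,260,220))
look("scene",S["im"],S["d"],.112,.13,.12,(300,100,420,180))
print("spare");look("top",T["im"],T["d"],.102,.12,.11,(320,160,375,215))
look("scene",S["im"],S["d"],.102,.12,.11,(180,205,240,255))
P,_,_=pts("top",T["d"])
for n,u,v in [("black",300,212),("short",404,238),("round",331,270),("red",152,138),("red2",195,130),("ledge front L",243,245),("ledge front R",145,240),("ledge BR",248,185)]: print(n,P[v,u].round(3))
# ledge base front edge
hsv=cv2.cvtColor(T["im"],cv2.COLOR_RGB2HSV)
m=(P[...,2]>.004)&(P[...,2]<.018)&(hsv[...,1]>90)&(hsv[...,0]<25)
m[:160]=0;m[260:]=0;m[:,:130]=0;m[:,260:]=0
_,ray,c=pts("top",T["d"]);q=onplane(ray[m],c,.01)[:,:2]*1000
print(m.sum(),cv2.minAreaRect(q.astype(np.float32)))
# front edge: lowest row of mask per column
e=np.array([onplane(ray[np.flatnonzero(m[:,u]).max(),u],c,.01)[:2]*1000 for u in range(152,238) if m[:,u].any()])
print(np.polyfit(e[:,1],e[:,0],1),e[[0,-1]])
E
```

```text
row
top 996 px [160.8 188.1] mean [0.6359 0.1792] rect [636.2 179. ] [88.4 62.2] 81.7 zmed 0.1204
top 1024 px [212.7 193.6] mean [0.6202 0.0621] rect [620.1  62.1] [89.6 62.3] 82.4 zmed 0.1206
scene 906 px [385.2 127.1] mean [0.6402 0.1747] rect [639.8 175.6] [95.1 70.2] 81.6 zmed 0.1193
scene 1041 px [338.8 146.1] mean [0.6247 0.0589] rect [623.6  59.5] [95.4 70.1] 83.9 zmed 0.1194
spare
top 480 px [348.1 186.8] mean [ 0.6295 -0.241 ] rect [ 629.6 -240.6] [61.2 43. ] 16.6 zmed 0.1108
scene 901 px [208.6 228.6] mean [ 0.6343 -0.2419] rect [ 633.9 -241.7] [67.8 47.5] 16.3 zmed 0.1096
black [ 0.575 -0.131  0.113]
short [ 0.515 -0.374  0.06 ]
round [ 0.445 -0.194  0.111]
red [0.757 0.205 0.111]
red2 [0.773 0.105 0.111]
ledge front L [ 0.514  0.005 -0.   ]
ledge front R [ 0.532  0.248 -0.002]
ledge BR [ 0.664 -0.009 -0.002]
3574 ((617.8898315429688, 118.45757293701172), (248.29464721679688, 199.96937561035156), 82.04390716552734)
[1.32927019e-01 5.03129284e+02] [[532.99582996 227.00907265]
 [506.49687832  18.9904427 ]]
```

```bash
cat >> h.py <<'E'
def down(deg):
    "tool down, y axis at deg in the world; picks nothing"
    a=np.radians(deg);y=np.array([np.cos(a),np.sin(a),0]);z=np.array([0,0,-1.]);return np.c_[np.cross(y,z),y,z]
TH=-7.8; O=np.array([.6285,.1205]); c_,s_=np.cos(np.radians(TH)),np.sin(np.radians(TH))
def L(x,y,z): return np.array([O[0]+c_*x-s_*y,O[1]+s_*x+c_*y,z])
def st(): print("t",robot.read_t(),"p",np.round(robot.read_position(),4),"F",np.round(robot.read_force(),1),"w",round(robot.read_grip_width(),3))
E
python3 - <<'E'
from h import *
p=np.array([.6305,-.2408])
for k in(0,180):
    print(k,[None if q is None else np.round(q,1) for q in(robot.ik([*p,.20],down(16.6+k)),robot.ik(L(-.08,0,.25),down(TH+k)),robot.ik(L(0,0,.075),down(TH+k)))])
k=min((0,180),key=lambda k:abs(robot.ik([*p,.20],down(16.6+k))[5]-robot.read_qpos()[5])+abs(robot.ik(L(-.08,0,.2),down(TH+k))[5]-robot.read_qpos()[5]))
open("k","w").write(str(k))
robot.goto([*p,.20],down(16.6+k)); st()
robot.servo_line([*p,.063],speed=.1); st()
robot.move_gripper(0.0); st(); print(robot.read_finger_force())
robot.servo_line([*p,.22],speed=.12); st()
robot.goto(L(-.08,0,.22),down(TH+k)); st()
im,d=robot.grab_frame("scene"); cv2.imwrite("pics/s1.png",cv2.resize(im[60:280,150:450,::-1],None,fx=2.5,fy=2.5))
im,d=robot.grab_frame("top"); cv2.imwrite("pics/t1.png",cv2.resize(im[110:290,110:380,::-1],None,fx=2.5,fy=2.5)); np.savez("top1.npz",im=im,d=d)
E
```

```text
0 [array([  -4.4,   21.5,   -1.5,    0. ,  -67.1, -159. ]), array([ 33.3,   9.3, -11.4,   0. , -69.2, 138.9]), array([ 28.3,  24.6, -14.5,   0. , -50.9, 143.9])]
180 [array([ -4.4,  21.5,  -1.5,   0. , -67.1,  21. ]), array([ 33.3,   9.3, -11.4,   0. , -69.2, -41.1]), array([ 28.3,  24.6, -14.5,   0. , -50.9, -36.1])]
t 2.1167 p [ 0.6301 -0.2418  0.2001] F [ 1.   0.6 -0.2] w 1.001
t 3.6333 p [ 0.631  -0.2409  0.0638] F [-0.1 -0.   0.4] w 1.004
t 4.175 p [ 0.6306 -0.2408  0.0631] F [-0.2  0.1  1.9] w 0.704
29.992994632339105
t 5.6333 p [ 0.63   -0.2407  0.2189] F [-0.2  0.6 -2.5] w 0.704
t 7.05 p [0.5495 0.1309 0.22  ] F [ 0.4 -0.4 -3. ] w 0.709
```

View pics/s1.png

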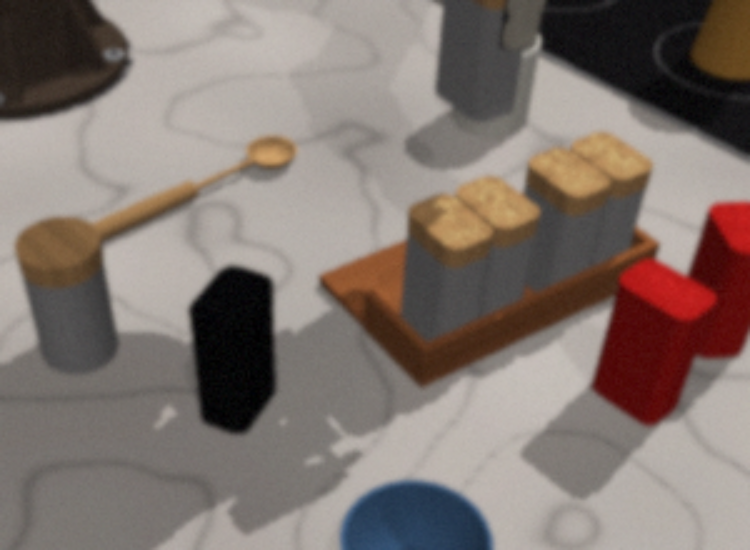

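The crop shows the spare tin held upright at about (485,70), and the row and gap (at about (530,230)) undisturbed. Next I lower it and insert.

```bash
python3 - <<'E'
from h import *
R=down(TH+int(open("k").read()))
robot.servo_line(L(-.08,0,.0755),R,speed=.1); st()
for x in(-.05,-.035,-.02,-.01,.002):
    robot.servo_line(L(x,0,.0755),R,speed=.025); st()
    if np.linalg.norm(robot.read_force())>40: print("stop");break
im,d=robot.grab_frame("scene"); cv2.imwrite("pics/s2.png",cv2.resize(im[80:230,260:460,::-1],None,fx=3.5,fy=3.5))
E
```

```text
t 8.7417 p [0.5496 0.1315 0.0761] F [ 0.3  0.6 -2.5] w 0.709
t 10.0917 p [0.5789 0.1273 0.0755] F [-0.3  0.4 -4. ] w 0.705
t 10.8417 p [0.594  0.1252 0.0755] F [-0.2  0.8 -3.1] w 0.711
t 11.5917 p [0.6089 0.1232 0.0755] F [ 0.3  0.7 -2.7] w 0.708
t 12.1417 p [0.6188 0.1218 0.0754] F [ 0.3  0.3 -2.8] w 0.706
t 12.775 p [0.63   0.1201 0.0751] F [-2.2  1.2 -3.5] w 0.709
```

View pics/s2.png

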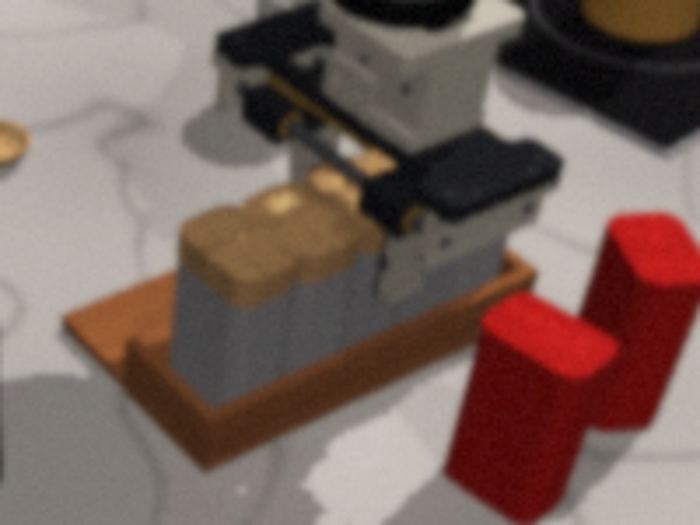

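The spare tin is in the gap with the fingers at (400,280), and the row is upright. I'll settle it, release, retreat and check.

```bash
python3 - <<'E'
from h import *
R=down(TH+int(open("k").read()))
robot.servo_line(L(.001,0,.0738),R,speed=.02); st()
robot.move_gripper(1.0); st()
robot.servo_line(L(.001,0,.24),R,speed=.12); st()
robot.goto([.30,-.35,.3],R); robot.dwell(.3); st()
im,d=robot.grab_frame("scene"); cv2.imwrite("pics/s3.png",cv2.resize(im[80:230,260:460,::-1],None,fx=3.5,fy=3.5))
T,d=robot.grab_frame("top"); cv2.imwrite("pics/t3.png",cv2.resize(T[150:270,120:270,::-1],None,fx=5,fy=5))
look("top",T,d,.112,.14,.12,(130,160,260,220))
P,ray,c=pts("top",d);hsv=cv2.cvtColor(T,cv2.COLOR_RGB2HSV)
m=(P[...,2]>.112)&(P[...,2]<.14);m[:160]=0;m[220:]=0;m[:,:130]=0;m[:,260:]=0
q=onplane(ray[m],c,.12)[:,:2]-O; x=q@[c_,s_];y=q@[-s_,c_]
for a in np.arange(-.11,.11,.011):
    k=abs(y-a)<.006
    if k.sum()>20: print(round(a,3),np.percentile(x[k],[2,98]).round(4),P[m][k][:,2].mean().round(4))
E
```

```text
t 13.075 p [0.63   0.1203 0.074 ] F [-0.8  0.2 -2.7] w 0.71
t 13.75 p [0.6295 0.1204 0.0739] F [-0.1 -0.2  0. ] w 1.0
t 15.2833 p [0.6291 0.1203 0.2391] F [-0.5  0.1 -0.2] w 1.0
t 17.6583 p [ 0.3003 -0.3498  0.2999] F [-0.1  0.3 -1. ] w 1.004
top 2460 px [188.3 190.5] mean [0.6287 0.1173] rect [628.8 117.7] [213.1  63.7] 82.5 zmed 0.1206
-0.11 [-0.0254  0.0223] 0.1196
-0.099 [-0.0283  0.0289] 0.1209
-0.088 [-0.0295  0.0293] 0.1207
-0.077 [-0.029  0.03 ] 0.1207
-0.066 [-0.0253  0.0274] 0.1201
-0.055 [-0.0274  0.0304] 0.1209
-0.044 [-0.028   0.0312] 0.1207
-0.033 [-0.0285  0.03  ] 0.1205
-0.022 [-0.0255  0.0271] 0.1202
-0.011 [-0.029   0.0303] 0.1207
-0.0 [-0.028   0.0312] 0.1206
0.011 [-0.0277  0.03  ] 0.1205
0.022 [-0.0265  0.0286] 0.1202
0.033 [-0.0281  0.0307] 0.1205
0.044 [-0.0284  0.0311] 0.1204
0.055 [-0.027  0.03 ] 0.1209
0.066 [-0.0285  0.0274] 0.1204
0.077 [-0.0299  0.0298] 0.1206
0.088 [-0.0295  0.0297] 0.1201
0.099 [-0.0294  0.0289] 0.1205
```

View pics/t3.png

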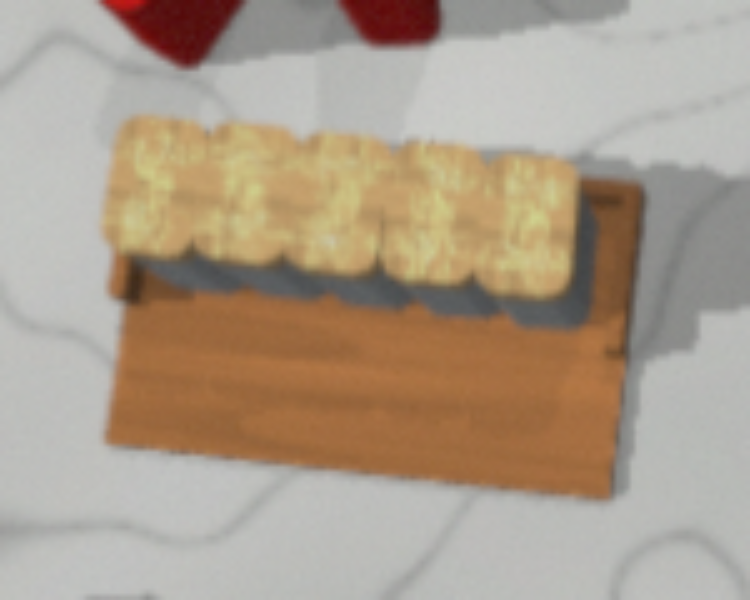

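View pics/s3.png

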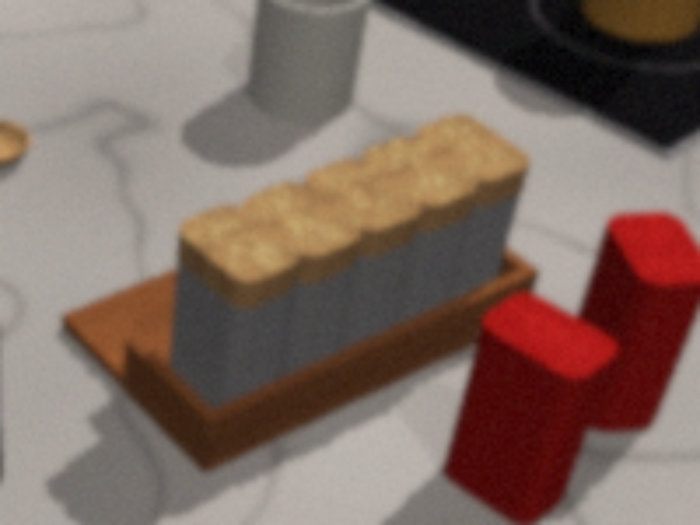

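The top crop shows five lids in one straight line, with the spare at about (345,200). The scene crop shows all five upright and level, so I'm handing it in.

```bash
python3 -c "
from rig import robot
print(robot.job_done())"
```

```text
the job is handed in; nothing more can be done
None
```

The spare tin now stands upright in the gap, level and in line with its neighbours; none were knocked over, and I handed the job in after about 18 s without seeing a verdict.

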